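Kettle on the induction hob, heat at five

TASK

Lift the kettle by its handle and set it down, without dropping it, on the middle of the hob's cooking ring, keeping it upright all the way. Then turn the heat dial, the larger one with the bar grip, clockwise, click by click, to the fifth mark after off and let go. Leave the small round timer dial at off, and do not knock over the jug, jar, bottle or pepper mill beside the hob.

Things in the scene. Friction and masses are not known exactly. Their poses are not given: they have to be found in the camera images.
- kettle: Stainless steel kettle, 0.5 to 1 kg, round body 140 mm across, 186 mm high over its handle. Origin: centre of its flat underside (124 mm across); z up, x towards the spout, whose tip is 105 mm from the axis and 110 mm up. Starts to the left or to the right of the hob.
- kettle_handle (a point): Middle of the kettle's black handle bar, on the kettle's axis 178 mm above its underside. The bar is 100 mm long along the kettle's x axis, 18 mm wide (y) and 20 mm high, with rounded edges; the lid's knob ends 34 mm below the bar's underside. Same axes as the kettle.
- hob: Portable induction hob, fixed: dark steel shell 290 mm wide (y) by 320 mm deep (x), black glass top 60 mm above the table, and a light aluminium control panel along the front edge nearest the robot, its top 58 mm above the table. Origin: centre of its underside on the table; x from its front to its back, y to its left, z up.
- hob_zone (a point): Centre of the printed grey cooking ring (153 mm across) with its small cross, on the glass top, 53 mm behind the hob's centre. Same axes as the hob.
- heat_dial_grip (a point): On the axis of the heat dial (the left one, larger, black), 31 mm above the panel, a good TCP height. Round skirt 60 mm across, 7 mm thick; on it a straight grip bar 56 mm long, 14 mm thick, its top 40 mm above the panel. The point turns with the dial: x lies along the bar to the end with the white pointer line, z is up, so the fingers close along y.
- heat_dial (a joint): Angle of the heat dial: 0 at off, growing clockwise seen from above, stops just beyond 0 and 4.712 rad (the ninth mark). One click is 30 degrees (0.5236 rad), so mark n is at 0.5236 n, the fifth at 2.618 rad. A detent pulls the released dial to the nearest mark (within 0.03 rad); turning over a click takes about 0.11 N m. It starts at off or at one of the first three marks.
- heat_off_mark (a point): The heat dial's off mark on the panel: a small open circle, 41 mm from the dial's axis, in front and to the left of it. From it nine black bars of growing length follow clockwise round the dial, 30 degrees apart; the pointer shows the setting.
- heat_five_mark (a point): The fifth bar after off on the heat dial's scale, 40 mm from its axis: behind the dial, 15 degrees to the right of straight back (the hob's x axis).
- timer_dial_grip (a point): On the axis of the timer dial, to the right of the heat dial (134 mm away): a black round fluted knob, 48 mm across at the foot and 37 mm at the grip, 31 mm high, with a white pointer line (x axis) and a scale of nine small dots. This point is 23 mm above the panel. To be left alone.
- timer_dial (a joint): Angle of the timer dial, which turns smoothly without clicks: 0 at off, where it starts and must stay.
- measuring_jug: Clear measuring jug, 120 mm across, 169 mm with its handle, 135 mm high, stands on the other side of the hob from the kettle. Origin: underside; z up.
- honey_jar: Honey jar with black lid, 63 mm across, 94 mm high, at the back left. Origin: centre of the underside; z up.
- olive_oil: Tall square oil bottle, 61 mm across, 268 mm high, at the back right. Origin: centre of the underside; z up.
- pepper_mill: Wooden pepper mill, 58 mm across, 170 mm high, at the back right near the hob. Origin: centre of the underside; z up.

How it is judged:
By the outcome, as a careful person would: the job done as asked, in the order asked, and still so for the second after the job is handed in, with the robot touching nothing.
It also fails if it takes over 70 s, if anything falls off the work surface, if the arm or the gripper's body presses on something with over 40 N, if the wrist force passes 120 N, or if a joint passes its speed limit or range.

ROBOT

A 6-joint arm with a two-finger parallel gripper is mounted at the origin on a cart in front of the work surface, level with it; the furniture and walls round the work are solid. World frame = base frame: x ahead of the robot, y to its left, z up, the work surface at z = 0. Lengths are in m, angles in rad, forces in N, time in s.
With the tool pointing down it reaches from about 0.35 to 0.85 m from the base axis. Payload 8.1 kg.
Tool frame: the origin (TCP) lies between the finger pads, 19 mm behind the fingertips; this is the grasp point; z points along the fingers, y is the line along which they close (so a half turn about z gives the same grasp; the last joint's range is limited). The gripper opens to 93 mm and grips with 3 to 60 N. Pads are 15 mm wide; open, the fingers measure 128 mm over their backs; the gripper's body (75 mm by 188 mm) begins 65 mm behind the grasp point.
Start: joints at [1.166, 0.13, 1.488, -0, 1.523, -0.085], TCP at [0.189, 0.57, 0.237] pointing down, gripper open.
Joint ranges: [-2.96, 2.96], [-0.89, 2.26], [0.02, 2.5], [-1.34, 4.48], [0, 2.73], [-2.66, 2.66]. Speed limits (rad/s): [2.39, 2.39, 2.79, 3.14, 3.14, 3.14].

INTERFACE

Orientations are given as a rotation vector (axis times angle).
In Python, from plant import robot, read_camera gives the robot as it stands (robot), with the cameras as plain functions.
- The arm moves only by the tool step_hand, called after ">>>" as name(argument=value, ...) on one line, values as JSON. Schema: {"type":"object","properties":{"motion":{"type":"array","items":{"type":"object","properties":{"finger_gap":{"type":"number"},"tx":{"type":"number"},"ty":{"type":"number"},"tz":{"type":"number"},"turn":{"type":"number"}},"additionalProperties":false,"required":["finger_gap"]},"minItems":1,"maxItems":20},"clamp_n":{"type":"number"},"only":{"type":"string"},"quiet":{"type":"boolean"},"lines":{"type":"string"}},"required":["motion"],"additionalProperties":false}. motion is a list of rows, 1 to 20 of them, each an object with the fields finger_gap (the finger opening in m), tx, ty, tz (the shift in shares of the most that a row can go, 1 being 50 mm), turn (a turn about the tool's z in normalised numbers (1 is 180 degrees)); a field left out counts as zero (the opening has to be given); each row shifts and turns the commanded pose from where the row before left it, along the tool's axes as they then stand; what a row does not reach is not made up. A row lasts 1/10 s, in which the tool goes at most 0.05 m and 0.15 rad, less where a joint would pass 70% of its speed; a pose out of reach is approached as far as the arm can. The fingers move at their own pace and stop on an object; clamp_n is the grip in N (left out, the last holds). Time passes only in rows, so rows that do not move let the fingers close. The tool returns the time, the measured TCP pose, the force, the opening and the grip force at its end. only (a regular expression) keeps the lines of the reply that match it, lines (a string "A,B") keeps lines A to B, and quiet returns only ok. No shift or turn number may pass 1 either way. Input that does not fit is refused with a message, and nothing moves.
- robot.read_state(): the state, without advancing time (a new reading comes with each control period).
- read_camera(name): name is "scene" or "side" or "wrist"; returns a dict with "image" (400x640x3 uint8, red, green, blue), "fx", "fy", "cx", "cy" (pixels), "R" (3x3) and "t" (3): a world point X has camera coordinates R X + t. Camera axes: x right, y down, z forward; pixel columns grow to the right and rows downward; lengths in m; the calibration is good to about 2 mm. A picture is of the moment at which its call begins. There is no depth.
- robot.close_job(): hands the job in; it is judged then, once.
The state is a dict: "t": time; "q": joint angles; "dq": joint speeds; "joint_torque": joint torques, N m; "tool_pos": TCP position; "orientation": TCP orientation; "force": force on the tool from outside, world axes, zero at the start; "wrist_torque": the same for the moment, N m; "opening": finger opening in m; "gripper_force": force on a finger pad.
Only numpy, scipy, OpenCV 4.12 (cv2) and the standard library are available. Lean on these libraries where they do the work, as an engineer would, in place of code of your own. Each camera call takes 0.05 s, during which the arm holds its last target. There are 200 camera calls.

## Working session

There is one attempt and no reset: what is moved stays moved. The work goes in short steps, Python scripts to look and compute and a tool call to move; the robot and the scene stay as the last step left them, time stands still between calls to the robot, and variables do not carry over. Pictures are saved under pics/ and viewed, at most 10 in all, crops included, and the job is handed in when it is done.

```bash
mkdir -p pics; ls; cat > h.py <<'E'
import numpy as np, cv2
from plant import robot, read_camera
from scipy.spatial.transform import Rotation as Ro
def cam(n):
    c=read_camera(n); return c
def save(c,f,crop=None,s=1):
    im=c["image"][:,:,::-1]
    if crop: im=im[crop[1]:crop[3],crop[0]:crop[2]]
    cv2.imwrite(f,cv2.resize(im,None,fx=s,fy=s,interpolation=cv2.INTER_CUBIC))
def ray(c,u,v):
    R=np.array(c["R"]);t=np.array(c["t"])
    d=R.T@np.array([(u-c["cx"])/c["fx"],(v-c["cy"])/c["fy"],1]);return -R.T@t,d
def onz(c,u,v,z):
    o,d=ray(c,u,v);return o+d*(z-o[2])/d[2]
def proj(c,X):
    p=np.array(c["R"])@np.array(X)+np.array(c["t"]);return np.array([c["fx"]*p[0]/p[2]+c["cx"],c["fy"]*p[1]/p[2]+c["cy"]])
def tri(rs):
    A=0;b=0
    for o,d in rs:
        d=d/np.linalg.norm(d);P=np.eye(3)-np.outer(d,d);A=A+P;b=b+P@o
    return np.linalg.solve(A,b)
E
python3 - <<'E'
from h import *
for n in("scene","side"):
    c=cam(n);save(c,f"pics/{n}0.png");print(n,-np.array(c["R"]).T@np.array(c["t"]),c["fx"])
s=robot.read_state();print(s["t"],s["tool_pos"],Ro.from_rotvec(s["orientation"]).as_matrix().round(3))
E
```

```text
pics
plant.py
scene [-0.10552794 -0.64541055  0.60855372] 402.37354469967084
side [0.57132496 1.00361697 0.94561428] 418.7350401448824
0.1 [0.18840993 0.56911894 0.23648327] [[-0.949  0.314 -0.001]
 [ 0.314  0.949 -0.002]
 [ 0.    -0.002 -1.   ]]
```

View pics/scene0.png

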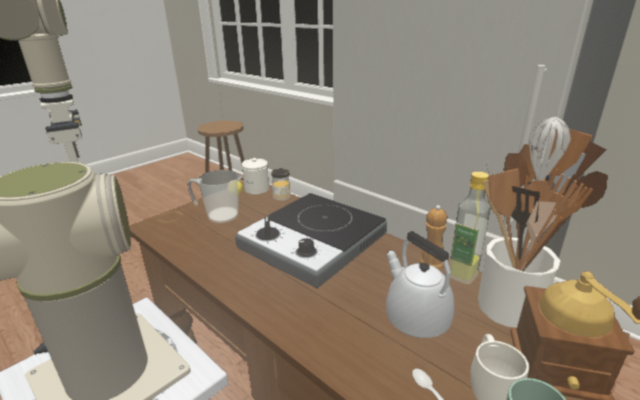

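View pics/side0.png

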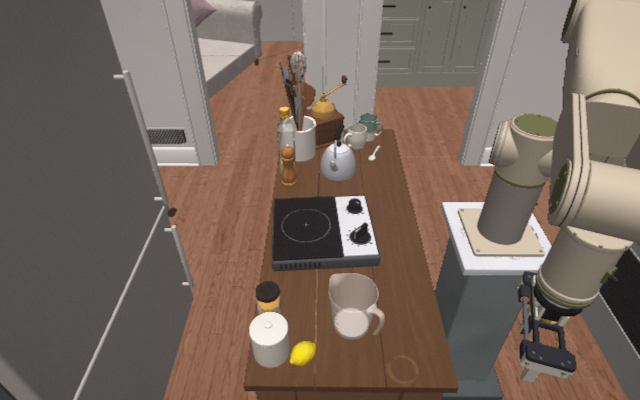

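The scene view shows the kettle on the right of the hob, with its handle from about (409,236) to (446,255). The ring centre is near (325,217), the heat dial near (268,233) and the timer near (306,247). In the side view the ring is near (306,225), the heat dial near (360,238) and the kettle near (338,160).

```bash
python3 - <<'E'
from h import *
a=cam("scene");b=cam("side")
def mask(c,box,thr,pol=1):
    x0,y0,x1,y1=box;g=cv2.cvtColor(c["image"],cv2.COLOR_RGB2GRAY)[y0:y1,x0:x1]
    m=((g<thr) if pol else (g>thr)).astype(np.uint8);n,l,st,ce=cv2.connectedComponentsWithStats(m)
    return [(st[i,4],ce[i]+[x0,y0],*(lambda r:(np.array(r[0])+[x0,y0],r[1],r[2]))(cv2.minAreaRect(np.argwhere(l==i)[:,::-1].astype(np.float32)))) for i in range(1,n) if st[i,4]>25]
for c,box in((a,(395,225,460,275)),(b,(315,135,360,185))):
    for r in mask(c,box,60): print(r)
print("cross tri",tri([ray(a,325,217),ray(b,306,225)]))
print("cross",onz(a,325,217,.06),onz(b,306,225,.06))
print("heat",onz(a,268,233,.07),onz(b,360,238,.07))
print("timer",onz(a,306,245,.07),onz(b,355,206,.07))
ca=[onz(a,409,236,.178),onz(a,446,255,.178)];print("handle",ca,(ca[0]+ca[1])/2)
A=a["image"][215:275,380:460][:,:,::-1];B=b["image"][125:195,305:375][:,:,::-1];H=a["image"][205:275,235:340][:,:,::-1];S=b["image"][190:270,265:380][:,:,::-1]
f=lambda i:cv2.resize(i,(400,300),interpolation=cv2.INTER_CUBIC)
cv2.imwrite("pics/z.png",np.vstack([np.hstack([f(A),f(B)]),np.hstack([f(H),f(S)])]))
E
```

```text
(np.int32(179), array([326.02793296, 138.48044693]), array([328. , 139.5]), (9.0, 24.0), 90.0)
cross tri [0.62642787 0.03211306 0.05586814]
cross [0.62175845 0.02715935 0.06      ] [0.62572436 0.03716775 0.06      ]
heat [0.44791557 0.06784768 0.07      ] [0.46195274 0.10446504 0.07      ]
timer [ 0.47321907 -0.0456627   0.07      ] [ 0.4685818  -0.04439209  0.07      ]
handle [array([ 0.51893608, -0.29737936,  0.178     ]), array([ 0.50656159, -0.38417191,  0.178     ])] [ 0.51274884 -0.34077564  0.178     ]
```

View pics/z.png

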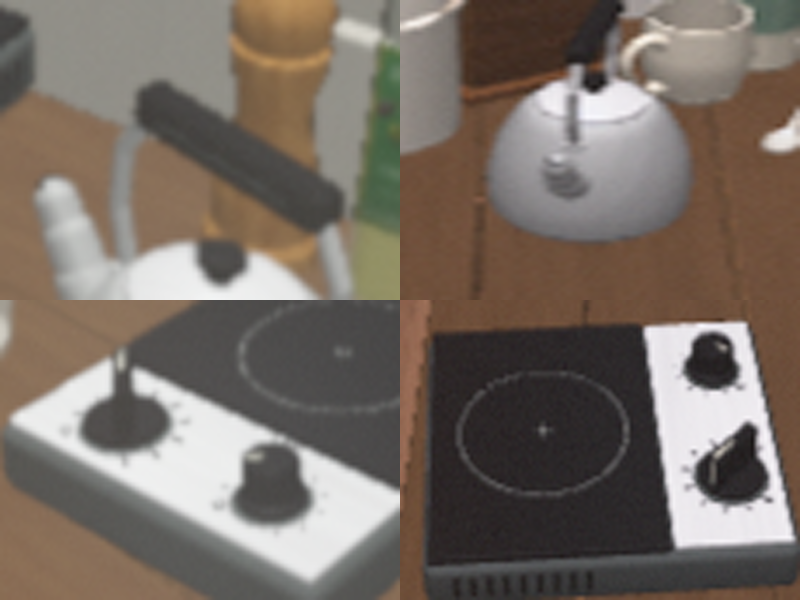

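The zoomed crops show the handle bar from (408,235) to (448,256) in the scene view. The ring cross is at (325,217) in the scene and (306.1,224.7) in the side view. The heat dial's white pointer faces roughly back-left. I'll lift, move over the hob and use the wrist camera for a more accurate measurement.

The rows are not in the units I measure in: shifts go in shares of 50 mm and turns go in shares of 180 degrees. I convert before sending: -0.03 m is -0.6, -0.028 m is -0.56.

>>> step_hand(motion=[{"finger_gap":0.093, "tx":-0.6, "ty":-0.56, "tz":-0.22}, {"finger_gap":0.093, "tx":-0.6, "ty":-0.56, "tz":-0.22}, {"finger_gap":0.093, "tx":-0.6, "ty":-0.56, "tz":-0.22}, {"finger_gap":0.093, "tx":-0.6, "ty":-0.56, "tz":-0.22}, {"finger_gap":0.093, "tx":-0.6, "ty":-0.56, "tz":-0.22}, {"finger_gap":0.093, "tx":-0.6, "ty":-0.56, "tz":-0.22}, {"finger_gap":0.093, "tx":-0.6, "ty":-0.56, "tz":-0.22}, {"finger_gap":0.093, "tx":-0.6, "ty":-0.56, "tz":-0.22}, {"finger_gap":0.093, "tx":-0.6, "ty":-0.56, "tz":-0.22}, {"finger_gap":0.093, "tx":-0.6, "ty":-0.56, "tz":-0.22}, {"finger_gap":0.093, "tx":-0.6, "ty":-0.56, "tz":-0.22}, {"finger_gap":0.093, "tx":-0.6, "ty":-0.56, "tz":-0.22}, {"finger_gap":0.093, "tx":-0.6, "ty":-0.56, "tz":-0.22}, {"finger_gap":0.093, "tx":-0.6, "ty":-0.56, "tz":-0.22}, {"finger_gap":0.093, "tx":-0.6, "ty":-0.56, "tz":-0.22}, {"finger_gap":0.093}, {"finger_gap":0.093}])

```text
t: 1.9
tool_pos: [0.4839, 0.0288, 0.4022]
orientation: [-0.503, -3.1, -0.0]
force: [0.5, -0.1, -0.1]
opening: 0.0929
gripper_force: 0.0
```

```bash
python3 - <<'E'
from h import *
c=cam("wrist");save(c,"pics/w1.png");s=robot.read_state();print(s["tool_pos"],-np.array(c["R"]).T@np.array(c["t"]),c["R"],c["fx"],s["q"])
E
```

```text
[0.48352317 0.02959688 0.40201495] [0.40614245 0.05542524 0.54974941] [[ 3.17073828e-01  9.48400858e-01  3.57937085e-05]
 [ 9.07609834e-01 -3.03447330e-01  2.90110507e-01]
 [ 2.75151915e-01 -9.19539623e-02 -9.56993152e-01]] 285.31736583166594 [-4.50786580e-02 -1.88125653e-01  1.50392298e+00  4.49624530e-04
  1.82667833e+00 -1.29530140e+00]
```

View pics/w1.png

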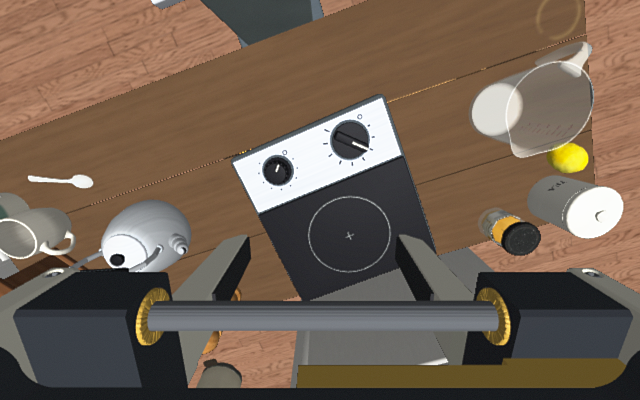

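In the wrist view the cross is at (349,236), the heat dial at (350,140) with its pointer towards (368,149), and the timer at (279,171). The kettle is at the left, with its body centred near (145,238).

```bash
python3 - <<'E'
from h import *
c=cam("wrist");g=cv2.cvtColor(c["image"],cv2.COLOR_RGB2GRAY)
# panel corners
m=((g>150)).astype(np.uint8);m[:90]=0;m[220:]=0;m[:,:225]=0;m[:,410:]=0
n,l,st,ce=cv2.connectedComponentsWithStats(m);i=1+np.argmax(st[1:,4])
cn=max(cv2.findContours((l==i).astype(np.uint8),0,1)[0],key=cv2.contourArea)
r=cv2.minAreaRect(cn);print("panel",r); box=[onz(c,*p,.058) for p in cv2.boxPoints(r)];print(np.round(box,4))
# dark blobs inside panel (skirts)
f=cv2.fillPoly(np.zeros_like(g),[cv2.boxPoints(r).astype(int)],1);f=cv2.erode(f,np.ones((5,5)))
d=((g<90)&(f>0)).astype(np.uint8);n,l,st,ce=cv2.connectedComponentsWithStats(d)
for k in range(1,n):
    if st[k,4]>200:
        cc=cv2.findContours((l==k).astype(np.uint8),0,1)[0][0];e=cv2.fitEllipse(cv2.convexHull(cc));print(st[k],e,onz(c,*e[0],.062))
w=((g>130)).astype(np.uint8);w2=np.zeros_like(w);cv2.circle(w2,(350,140),19,1,-1);ys,xs=np.where(w&w2);print("pointer px",list(zip(xs,ys)))
# ring
k=((g>75)).astype(np.uint8);z=np.zeros_like(k);cv2.circle(z,(349,236),48,1,-1);cv2.circle(z,(349,236),32,0,-1)
ys,xs=np.where(k&z);e=cv2.fitEllipse(np.c_[xs,ys].astype(np.float32));print("ring",len(xs),e,onz(c,*e[0],.06))
a=cam("scene");b=cam("side")
print("cross3",tri([ray(a,325,217.1),ray(b,306.1,224.7),ray(c,349,236)]),onz(c,349,236,.06))
# heat in scene/side residual
cv2.imwrite("pics/z2.png",np.hstack([cv2.resize(c["image"][110:170,320:390][:,:,::-1],(400,343),interpolation=2),cv2.resize(b["image"][100:185,310:380][:,:,::-1],(282,343),interpolation=2)]))
E
```

```text
panel ((318.1637878417969, 157.21554565429688), (60.13835525512695, 162.68870544433594), 66.80140686035156)
[[ 0.4294 -0.1174  0.058 ]
 [ 0.4101  0.1547  0.058 ]
 [ 0.5091  0.1701  0.058 ]
 [ 0.5364 -0.1172  0.058 ]]
[ 331  122   37   37 1013] ((349.5273742675781, 140.37710571289062), (36.59617614746094, 37.14263916015625), 68.4421615600586) [0.45884035 0.08615266 0.062     ]
[263 157  29  28 601] ((276.81866455078125, 170.86878967285156), (27.46422004699707, 28.3897705078125), 122.39370727539062) [ 0.46870879 -0.04817933  0.062     ]
pointer px [(np.int64(368), np.int64(134)), (np.int64(369), np.int64(140)), (np.int64(352), np.int64(142)), (np.int64(353), np.int64(142)), (np.int64(352), np.int64(143)), (np.int64(353), np.int64(143)), (np.int64(354), np.int64(143)), (np.int64(355), np.int64(143)), (np.int64(356), np.int64(143)), (np.int64(352), np.int64(144)), (np.int64(353), np.int64(144)), (np.int64(354), np.int64(144)), (np.int64(355), np.int64(144)), (np.int64(356), np.int64(144)), (np.int64(357), np.int64(144)), (np.int64(358), np.int64(144)), (np.int64(354), np.int64(145)), (np
[... 764 characters left out ...]
 (np.int64(363), np.int64(148)), (np.int64(364), np.int64(148)), (np.int64(365), np.int64(148)), (np.int64(366), np.int64(148)), (np.int64(367), np.int64(148)), (np.int64(363), np.int64(149)), (np.int64(364), np.int64(149)), (np.int64(365), np.int64(149)), (np.int64(366), np.int64(149)), (np.int64(366), np.int64(150)), (np.int64(362), np.int64(154)), (np.int64(361), np.int64(155)), (np.int64(360), np.int64(156)), (np.int64(358), np.int64(157)), (np.int64(356), np.int64(158))]
ring 471 ((348.8841247558594, 234.9755401611328), (77.47150421142578, 80.8705825805664), 94.21216583251953) [0.62397445 0.03514363 0.06      ]
cross3 [0.62672201 0.03305875 0.05648711] [0.62602082 0.03474852 0.06      ]
```

View pics/z2.png

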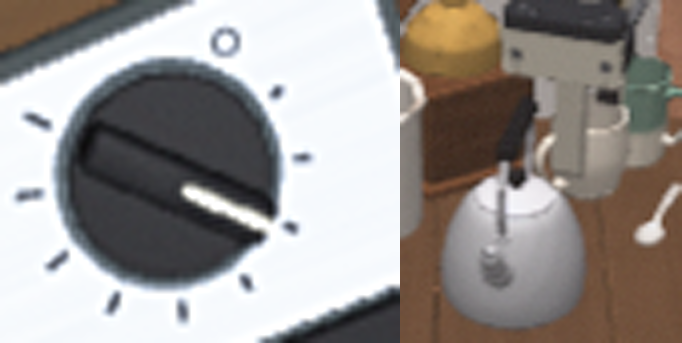

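The pointer is at the third mark (crop (290,228), with the off circle at (225,42)), so the dial needs 60° more clockwise. Before approaching the kettle I'll check the utensils' clearance.

```bash
python3 - <<'E'
from h import *
a=cam("scene");b=cam("side")
for uv in((305,75),(300,55),(310,85),(303,155),(290,60)):
    o,d=ray(b,*uv)
    print(uv,[(y,(o+d*(y-o[1])/d[1]).round(3)[[0,2]]) for y in(-.35,-.45)])
for uv in((500,178),(520,190),(548,125),(515,305)):
    o,d=ray(a,*uv)
    print(uv,[(y,(o+d*(y-o[1])/d[1]).round(3)[[0,2]]) for y in(-.35,-.45)])
print(onz(a,428.6,245.4,.183))
print(np.hypot(*(onz(a,408,235,.183)-onz(a,448,256,.183))[:2]))
E
```

```text
(305, 75) [(-0.35, array([0.634, 0.384])), (-0.45, array([0.639, 0.343]))]
(300, 55) [(-0.35, array([0.649, 0.451])), (-0.45, array([0.655, 0.415]))]
(310, 85) [(-0.35, array([0.618, 0.349])), (-0.45, array([0.622, 0.305]))]
(303, 155) [(-0.35, array([0.65 , 0.068])), (-0.45, array([0.656, 0.003]))]
(290, 60) [(-0.35, array([0.682, 0.435])), (-0.45, array([0.69 , 0.397]))]
(500, 178) [(-0.35, array([0.827, 0.219])), (-0.45, array([0.512, 0.351]))]
(520, 190) [(-0.35, array([1.012, 0.122])), (-0.45, array([0.634, 0.286]))]
(548, 125) [(-0.35, array([1.139, 0.278])), (-0.45, array([0.718, 0.39 ]))]
(515, 305) [(-0.35, array([ 1.294, -0.471])), (-0.45, array([ 0.82 , -0.106]))]
[ 0.50701879 -0.34740024  0.183     ]
0.09466712507295123
```

Scaled: 0.139 rad / 3.1416 = 0.0442.

>>> step_hand(motion=[{"finger_gap":0.093, "turn":0.0442}, {"finger_gap":0.093, "turn":0.0442}, {"finger_gap":0.093, "turn":0.0442}, {"finger_gap":0.093, "turn":0.0442}, {"finger_gap":0.093, "turn":0.0442}, {"finger_gap":0.093, "turn":0.0442}, {"finger_gap":0.093, "turn":0.0442}, {"finger_gap":0.093, "turn":0.0442}, {"finger_gap":0.093, "turn":0.0442}, {"finger_gap":0.093, "turn":0.0442}, {"finger_gap":0.093}])

```text
t: 3.3
tool_pos: [0.4835, 0.0301, 0.4025]
orientation: [2.371, 2.061, 0.0]
force: [-0.2, 0.7, -0.3]
opening: 0.0928
gripper_force: 0.0
```

```bash
python3 - <<'E'
from h import *
s=robot.read_state();M=Ro.from_rotvec(s["orientation"]).as_matrix();print(s["q"].round(2) if hasattr(s["q"],"round") else s["q"],M.round(3));print(M.T@(np.array([.51,-.25,.36])-s["tool_pos"]))
E
```

```text
[-0.04 -0.19  1.5   0.    1.83  0.1 ] [[ 0.14  0.99  0.  ]
 [ 0.99 -0.14  0.  ]
 [ 0.    0.   -1.  ]]
[-0.27366991  0.06532215  0.04244903]
```

>>> step_hand(motion=[{"finger_gap":0.093, "tx":-0.8, "ty":0.18, "tz":0.1}, {"finger_gap":0.093, "tx":-0.8, "ty":0.18, "tz":0.1}, {"finger_gap":0.093, "tx":-0.8, "ty":0.18, "tz":0.1}, {"finger_gap":0.093, "tx":-0.8, "ty":0.18, "tz":0.1}, {"finger_gap":0.093, "tx":-0.8, "ty":0.18, "tz":0.1}, {"finger_gap":0.093, "tx":-0.8, "ty":0.18, "tz":0.1}, {"finger_gap":0.093, "tx":-0.8, "ty":0.18, "tz":0.1}, {"finger_gap":0.093, "tx":-0.46, "ty":0.14, "tz":0.1}, {"finger_gap":0.093}, {"finger_gap":0.093}])

```text
t: 4.3
tool_pos: [0.511, -0.2801, 0.362]
orientation: [-2.367, -2.064, -0.0]
force: [0.4, -0.6, 0.6]
opening: 0.0931
gripper_force: 0.0
```

```bash
python3 - <<'E'
from h import *
c=cam("wrist");save(c,"pics/w2.png")
g=cv2.cvtColor(c["image"],cv2.COLOR_RGB2GRAY)
E
```

```text
(no output)
```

View pics/w2.png

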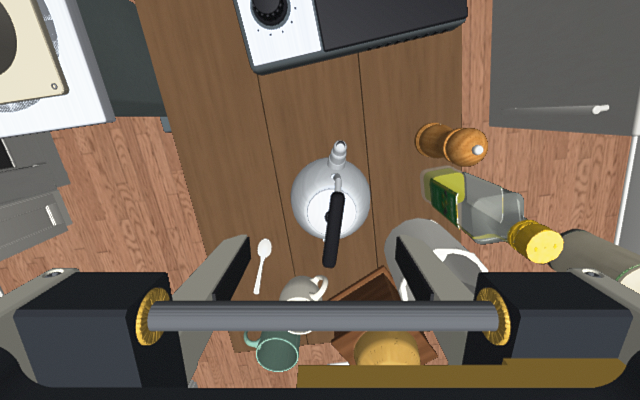

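The handle bar runs from (337,193) to (330,264), the spout tip is at (340,146), and the body is centred near (331,199).

```bash
python3 - <<'E'
from h import *
c=cam("wrist");a=cam("scene");g=cv2.cvtColor(c["image"],cv2.COLOR_RGB2GRAY)
m=(g<60).astype(np.uint8);m[:188]=0;m[272:]=0;m[:,:318]=0;m[:,350:]=0
m=cv2.morphologyEx(m,cv2.MORPH_OPEN,np.ones((3,9)))
n,l,st,ce=cv2.connectedComponentsWithStats(m);i=1+np.argmax(st[1:,4])
r=cv2.minAreaRect(np.argwhere(l==i)[:,::-1].astype(np.float32));print(st[i],r)
bp=cv2.boxPoints(r);bp=bp[np.argsort(bp[:,1])];e=[bp[:2].mean(0),bp[2:].mean(0)]
P=[onz(c,*p,.186) for p in e];print(P,np.linalg.norm(P[0]-P[1]),(P[0]+P[1])/2,np.degrees(np.arctan2(*(P[0]-P[1])[[1,0]])))
print("tri",tri([ray(c,*np.mean(e,0)),ray(a,428.6,245.4)]),"spout",onz(c,340,146,.11))
s=robot.read_state();M=Ro.from_rotvec(s["orientation"]).as_matrix();t=(P[0]+P[1])/2;t[2]=.178;print(M.round(3).tolist(),M.T@(t-s["tool_pos"]))
E
```

```text
[ 322  193   22   75 1029] ((331.8307800292969, 229.8538360595703), (15.752410888671875, 75.41311645507812), 7.125016689300537)
[array([ 0.52569308, -0.28695426,  0.186     ]), array([ 0.50175119, -0.38354538,  0.186     ])] 0.09951411734470991 [ 0.51372213 -0.33524982  0.186     ] 76.07875672320964
tri [ 0.5155731  -0.34031371  0.17507221] spout [ 0.53956631 -0.24243243  0.11      ]
[[0.136, 0.991, 0.001], [0.991, -0.136, -0.0], [-0.0, 0.001, -1.0]] [-0.05528478  0.00974196  0.18511103]
```

Scaled: 0.035 m is 0.7, 0.03 m is 0.6, 0.107 rad / 3.1416 = 0.0341.

>>> step_hand(motion=[{"finger_gap":0.093, "tx":-0.58, "ty":0.1}, {"finger_gap":0.093, "tx":-0.56, "ty":0.1}, {"finger_gap":0.093, "turn":0.0341}, {"finger_gap":0.093, "tz":0.7}, {"finger_gap":0.093, "tz":0.7}, {"finger_gap":0.093, "tz":0.7}, {"finger_gap":0.093, "tz":0.6}, {"finger_gap":0.093, "tz":0.4}, {"finger_gap":0.093, "tz":0.3}, {"finger_gap":0.093, "tz":0.24}, {"finger_gap":0.093}, {"finger_gap":0.093}])

```text
t: 5.65
tool_pos: [0.5136, -0.3383, 0.1814]
orientation: [2.476, 1.932, 0.0]
force: [0.7, 0.5, 0.2]
opening: 0.0932
gripper_force: 0.0
```

```bash
python3 - <<'E'
from h import *
c=cam("wrist");a=cam("scene");b=cam("side")
f=lambda i:cv2.resize(i[:,:,::-1],(400,300),interpolation=2)
cv2.imwrite("pics/g.png",np.hstack([f(c["image"][150:350,180:460]),f(a["image"][180:300,360:520])]))
E
```

```text
(no output)
```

View pics/g.png

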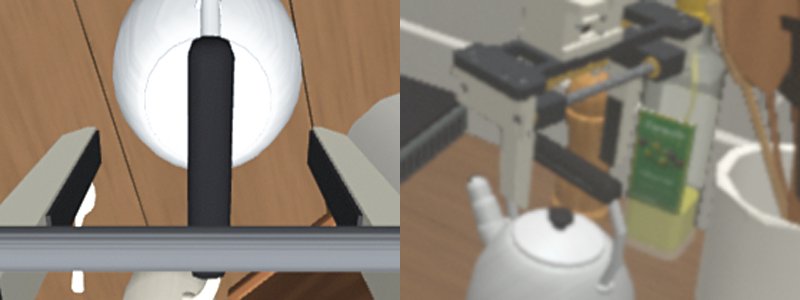

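The bar is centred between the open fingers (crop column 210, fingers at 100 and 310) and aligned with the tool. Now I'll close and lift.

Scaled: 0.003 m is 0.06.

>>> step_hand(motion=[{"finger_gap":0.093, "tz":0.06}, {"finger_gap":0.0}, {"finger_gap":0.0}, {"finger_gap":0.0}, {"finger_gap":0.0}, {"finger_gap":0.0}, {"finger_gap":0.0}, {"finger_gap":0.0}, {"finger_gap":0.0}], clamp_n=50)

```text
t: 6.7
tool_pos: [0.5131, -0.3382, 0.1774]
orientation: [2.477, 1.932, 0.0]
force: [-1.7, 0.3, -0.4]
opening: 0.0333
gripper_force: 0.0
```

>>> step_hand(motion=[{"finger_gap":0.0, "tz":-0.08}, {"finger_gap":0.0, "tz":-0.16}, {"finger_gap":0.0, "tz":-0.16}, {"finger_gap":0.0}, {"finger_gap":0}])

```text
t: 7.2
tool_pos: [0.5129, -0.3381, 0.1971]
orientation: [-2.477, -1.932, 0.0]
force: [-0.2, 1.0, -7.2]
opening: 0.0173
gripper_force: 49.9
```

The fingers finished closing during the lift, so the grip may be low on the pads. I'll set the kettle back down and regrip it.

Scaled: 0.003 m is 0.06, 0.002 m is 0.04.

>>> step_hand(motion=[{"finger_gap":0.0, "tz":0.06}, {"finger_gap":0.0, "tz":0.04}, {"finger_gap":0}])

```text
t: 7.5
tool_pos: [0.5126, -0.3378, 0.1912]
orientation: [-2.476, -1.931, 0.001]
force: [-0.2, 0.2, -6.8]
opening: 0.0178
gripper_force: 49.9
```

>>> step_hand(motion=[{"finger_gap":0.0, "tz":0.06}, {"finger_gap":0.0, "tz":0.04}, {"finger_gap":0}])

```text
t: 7.8
tool_pos: [0.5134, -0.3384, 0.1881]
orientation: [2.476, 1.931, 0.0]
force: [-0.3, 0.2, -2.1]
opening: 0.0178
gripper_force: 49.9
```

Scaled: 0.005 m is 0.1, 0.001 m is 0.02.

>>> step_hand(motion=[{"finger_gap":0.0, "tz":0.02}, {"finger_gap":0.035}, {"finger_gap":0.035}, {"finger_gap":0.035}, {"finger_gap":0.035, "tz":0.1}, {"finger_gap":0.035, "tz":0.1}, {"finger_gap":0.0}, {"finger_gap":0.0}, {"finger_gap":0.0}, {"finger_gap":0.0}, {"finger_gap":0.0}, {"finger_gap":0.0}], clamp_n=50)

```text
t: 9.0
tool_pos: [0.5131, -0.3382, 0.1763]
orientation: [-2.477, -1.932, 0.0]
force: [1.6, -0.3, -4.0]
opening: 0.0178
gripper_force: 50.0
```

>>> step_hand(motion=[{"finger_gap":0.0, "tz":-0.08}, {"finger_gap":0.0, "tz":-0.16}, {"finger_gap":0.0, "tz":-0.16}, {"finger_gap":0.0}, {"finger_gap":0}])

```text
t: 9.5
tool_pos: [0.5133, -0.3384, 0.197]
orientation: [2.476, 1.931, 0.0]
force: [-0.7, -0.1, -7.5]
opening: 0.0174
gripper_force: 50.0
```

Scaled: 0.035 m is 0.7, 0.03 m is 0.6.

>>> step_hand(motion=[{"finger_gap":0, "tz":-0.3}, {"finger_gap":0, "tz":-0.5}, {"finger_gap":0, "tz":-0.5}, {"finger_gap":0, "tz":-0.5}, {"finger_gap":0, "tz":-0.4}, {"finger_gap":0, "tz":-0.2}, {"finger_gap":0, "tx":0.2, "ty":-0.05}, {"finger_gap":0, "tx":0.4, "ty":-0.1}, {"finger_gap":0, "tx":0.6, "ty":-0.148}, {"finger_gap":0, "tx":0.7, "ty":-0.174}, {"finger_gap":0, "tx":0.7, "ty":-0.174}, {"finger_gap":0, "tx":0.7, "ty":-0.174}, {"finger_gap":0, "tx":0.7, "ty":-0.174}, {"finger_gap":0, "tx":0.7, "ty":-0.174}, {"finger_gap":0, "tx":0.7, "ty":-0.174}, {"finger_gap":0, "tx":0.64, "ty":-0.16}, {"finger_gap":0, "tx":0.6, "ty":-0.148}, {"finger_gap":0, "tx":0.4, "ty":-0.1}, {"finger_gap":0, "tx":0.2, "ty":-0.05}, {"finger_gap":0}])

```text
t: 11.5
tool_pos: [0.5133, 0.0362, 0.3154]
orientation: [-2.474, -1.934, 0.002]
force: [0.1, -1.1, -6.6]
opening: 0.0179
gripper_force: 50.0
```

>>> step_hand(motion=[{"finger_gap":0, "tx":0.06, "ty":0.2}, {"finger_gap":0, "tx":0.1, "ty":0.4}, {"finger_gap":0, "tx":0.12, "ty":0.5}, {"finger_gap":0, "tx":0.12, "ty":0.5}, {"finger_gap":0, "tx":0.08, "ty":0.36}, {"finger_gap":0, "tx":0.06, "ty":0.22}, {"finger_gap":0}, {"finger_gap":0}])

```text
t: 12.3
tool_pos: [0.6264, 0.0333, 0.3156]
orientation: [-2.478, -1.93, 0.002]
force: [-0.7, -0.7, -7.3]
opening: 0.0173
gripper_force: 50.0
```

```bash
python3 - <<'E'
from h import *
c=cam("wrist");a=cam("scene");b=cam("side")
f=lambda i:cv2.resize(i[:,:,::-1],(400,300),interpolation=2)
cv2.imwrite("pics/p.png",np.hstack([f(b["image"][100:280,210:450]),f(a["image"][80:290,190:470])]))
s=robot.read_state();M=Ro.from_rotvec(s["orientation"]).as_matrix();print(M.round(3),M.T@(np.array([.625,.0345,.238])-s["tool_pos"]))
E
```

```text
[[ 0.244  0.97  -0.   ]
 [ 0.97  -0.244 -0.   ]
 [-0.    -0.    -1.   ]] [ 0.00027565 -0.00102959  0.07846822]
```

View pics/p.png

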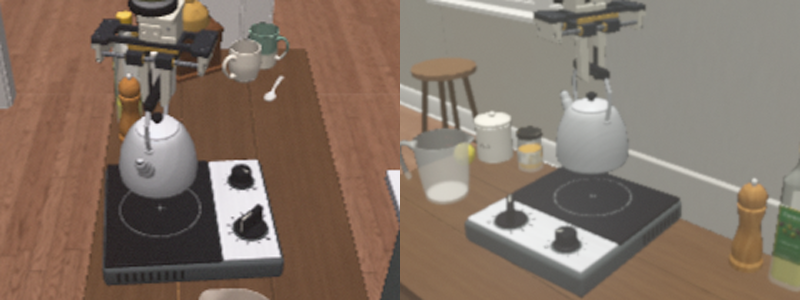

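The kettle hangs upright over the ring. I'll lower it.

>>> step_hand(motion=[{"finger_gap":0, "ty":-0.02, "tz":0.2}, {"finger_gap":0, "tz":0.4}, {"finger_gap":0, "tz":0.4}, {"finger_gap":0, "tz":0.3}, {"finger_gap":0, "tz":0.12}, {"finger_gap":0, "tz":0.06}, {"finger_gap":0}])

```text
t: 13.15
tool_pos: [0.6254, 0.0347, 0.2427]
orientation: [2.477, 1.932, 0.0]
force: [0.2, -0.8, -6.3]
opening: 0.0179
gripper_force: 50.0
```

```bash
python3 - <<'E'
from h import *
b=cam("side");a=cam("scene")
f=lambda i:cv2.resize(i[:,:,::-1],(400,300),interpolation=2)
cv2.imwrite("pics/p2.png",np.hstack([f(b["image"][130:270,240:400]),f(a["image"][130:280,230:400])]))
E
```

```text
(no output)
```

View pics/p2.png

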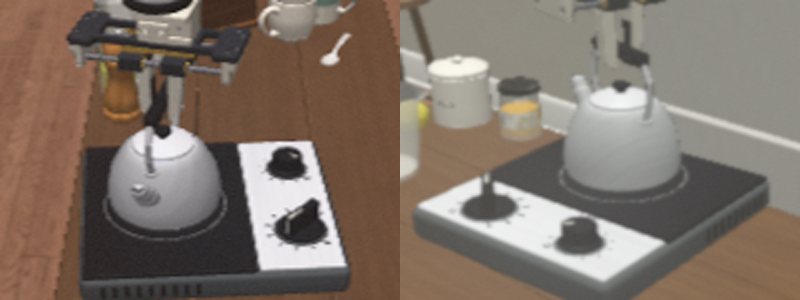

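The kettle sits centred in the ring, to within about 2 mm in both views, and is a few mm up. I'll touch it down.

Scaled: 0.003 m is 0.06, 0.002 m is 0.04.

>>> step_hand(motion=[{"finger_gap":0, "tz":0.06}, {"finger_gap":0, "tz":0.04}, {"finger_gap":0}])

```text
t: 13.55
tool_pos: [0.6252, 0.0347, 0.2371]
orientation: [-2.477, -1.932, 0.001]
force: [-0.0, 0.4, -6.7]
opening: 0.0179
gripper_force: 50.0
```

>>> step_hand(motion=[{"finger_gap":0, "tz":0.02}, {"finger_gap":0, "tz":0.02}, {"finger_gap":0}])

```text
t: 13.85
tool_pos: [0.6256, 0.0346, 0.2362]
orientation: [2.477, 1.932, 0.001]
force: [-0.2, 0.6, -2.1]
opening: 0.0178
gripper_force: 50.0
```

Scaled: -0.03 m is -0.6, -0.02 m is -0.4.

>>> step_hand(motion=[{"finger_gap":0, "tz":0.02}, {"finger_gap":0}, {"finger_gap":0.06}, {"finger_gap":0.06}, {"finger_gap":0.06}, {"finger_gap":0.06}, {"finger_gap":0.06}, {"finger_gap":0.06}, {"finger_gap":0.06, "tz":-0.2}, {"finger_gap":0.06, "tz":-0.4}, {"finger_gap":0.06, "tz":-0.6}, {"finger_gap":0.06, "tz":-0.6}, {"finger_gap":0.06, "tz":-0.6}, {"finger_gap":0.06, "tz":-0.6}, {"finger_gap":0.06}])

```text
t: 15.35
tool_pos: [0.6266, 0.0347, 0.3914]
orientation: [2.472, 1.928, 0.011]
force: [0.3, -0.7, 0.6]
opening: 0.0602
gripper_force: 0.0
```

```bash
python3 - <<'E'
from h import *
s=robot.read_state();M=Ro.from_rotvec(s["orientation"]).as_matrix();print(M.round(3),s["q"],M.T@(np.array([.46,.086,.3])-s["tool_pos"]))
E
```

```text
[[ 0.243  0.97   0.009]
 [ 0.97  -0.243 -0.   ]
 [ 0.002  0.009 -1.   ]] [-2.63560060e-02  1.89827578e-01  1.14500317e+00  2.22723908e-05
  1.79730722e+00  2.19615738e-01] [ 0.00898701 -0.17494442  0.08981996]
```

Scaled: -0.035 m is -0.7, -0.03 m is -0.6, 0.12 rad / 3.1416 = 0.0382.

>>> step_hand(motion=[{"finger_gap":0.06, "tx":0.02, "ty":-0.3}, {"finger_gap":0.06, "tx":0.02, "ty":-0.6}, {"finger_gap":0.06, "tx":0.04, "ty":-0.7}, {"finger_gap":0.06, "tx":0.04, "ty":-0.7}, {"finger_gap":0.06, "tx":0.04, "ty":-0.7}, {"finger_gap":0.06, "tx":0.02, "ty":-0.5}, {"finger_gap":0.06, "tz":0.4, "turn":0.0382}, {"finger_gap":0.06, "tz":0.6, "turn":0.0382}, {"finger_gap":0.06, "tz":0.6, "turn":0.0382}, {"finger_gap":0.06, "tz":0.6, "turn":0.035}, {"finger_gap":0.06, "tz":0.4}, {"finger_gap":0.06}, {"finger_gap":0.06}])

```text
t: 16.65
tool_pos: [0.4576, 0.086, 0.2548]
orientation: [-2.859, -1.303, 0.001]
force: [1.0, 0.9, 0.5]
opening: 0.0602
gripper_force: 0.0
```

```bash
cat > dial.py <<'E'
from h import *
c=cam("wrist");s=robot.read_state();M=Ro.from_rotvec(s["orientation"]).as_matrix()
g=cv2.cvtColor(c["image"],cv2.COLOR_RGB2GRAY);hsv=cv2.cvtColor(c["image"],cv2.COLOR_RGB2HSV)
ctr=np.array([.459,.086])
d=(g<95).astype(np.uint8);p=proj(c,[*ctr,.065]);pr=np.linalg.norm(proj(c,[ctr[0]+.035,ctr[1],.065])-p)
z=np.zeros_like(d);cv2.circle(z,tuple(int(v) for v in p),int(pr),1,-1);d&=z
n,l,st,ce=cv2.connectedComponentsWithStats(d);i=1+np.argmax(st[1:,4])
h=cv2.convexHull(np.argwhere(l==i)[:,::-1].astype(np.float32))
e=cv2.fitEllipse(h);q=onz(c,*e[0],.065);print("px",p,"hull ellipse",e,"centre",q)
# pointer: bright pixels inside the bar-top
w=(g>150).astype(np.uint8);z[:]=0;cv2.fillConvexPoly(z,h.astype(int),1);z=cv2.erode(z,np.ones((5,5)));w&=z
n,l,st,ce=cv2.connectedComponentsWithStats(w);i=1+np.argmax(st[1:,4]);xy=np.argwhere(l==i)[:,::-1].astype(np.float32)
vx=cv2.fitLine(xy,2,0,.01,.01).ravel();P=[onz(c,*(vx[2:]+k*5*vx[:2]),.098) for k in(-1,1)];D=P[1]-P[0];m=onz(c,*vx[2:],.098)
if D[:2]@(m[:2]-q[:2])<0:D=-D
th=np.degrees(np.arctan2(D[1],D[0]));print("ptr n",len(xy),"mid",m,"ang",th,"mark",(135+4.2-th)/30)
print("tool",s["tool_pos"],"x-ang",np.degrees(np.arctan2(M[1,0],M[0,0])),"d to centre",M.T@(np.array([q[0],q[1],.091])-s["tool_pos"]))
f=c["image"][:,:,::-1].copy();cv2.imwrite("pics/dial_%d.png"%(s["t"]*10),f)
E
python3 dial.py
```

```text
px [324.61963444 183.90763923] hull ellipse ((324.6515808105469, 183.4305877685547), (51.359806060791016, 54.51848220825195), 0.2522906959056854) centre [0.45941821 0.0864234  0.065     ]
ptr n 70 mid [0.46806648 0.09612883 0.098     ] ang 49.10826238966429 mark 3.0030579203445233
tool [0.45820005 0.08608936 0.25579374] x-ang 48.99892580531704 d to centre [0.00087701 0.00052935 0.1647954 ]
```

The dial measures at mark 3.00, and its centre and angle match the tool pose. I'll descend and grip the bar.

Scaled: 0.035 m is 0.7, 0.03 m is 0.6.

>>> step_hand(motion=[{"finger_gap":0.06, "tx":0.02, "ty":0.02, "tz":0.4}, {"finger_gap":0.06, "tz":0.7}, {"finger_gap":0.06, "tz":0.7}, {"finger_gap":0.06, "tz":0.6}, {"finger_gap":0.06, "tz":0.4}, {"finger_gap":0.06, "tz":0.3}, {"finger_gap":0.06, "tz":0.18}, {"finger_gap":0.06}])

```text
t: 17.5
tool_pos: [0.4593, 0.0862, 0.0905]
orientation: [-2.859, -1.302, 0.0]
force: [-0.0, 0.4, 0.9]
opening: 0.0601
gripper_force: 0.0
```

>>> step_hand(motion=[{"finger_gap":0}, {"finger_gap":0}, {"finger_gap":0}, {"finger_gap":0}, {"finger_gap":0}, {"finger_gap":0}, {"finger_gap":0}, {"finger_gap":0}], clamp_n=30)

```text
t: 18.3
tool_pos: [0.4602, 0.0854, 0.0907]
orientation: [2.857, 1.301, 0.002]
force: [5.8, -5.1, -3.6]
opening: 0.0138
gripper_force: 30.0
```

Scaled: 0.12 rad / 3.1416 = 0.0382.

>>> step_hand(motion=[{"finger_gap":0, "turn":0.0318}, {"finger_gap":0, "turn":0.0318}, {"finger_gap":0, "turn":0.0318}, {"finger_gap":0, "turn":0.0318}, {"finger_gap":0, "turn":0.0382}, {"finger_gap":0}, {"finger_gap":0}, {"finger_gap":0}])

```text
t: 19.1
tool_pos: [0.4604, 0.085, 0.0906]
orientation: [3.095, 0.523, 0.004]
force: [7.3, -5.7, -5.3]
opening: 0.0139
gripper_force: 30.0
```

>>> step_hand(motion=[{"finger_gap":0, "turn":0.0318}, {"finger_gap":0, "turn":0.0318}, {"finger_gap":0, "turn":0.0318}, {"finger_gap":0, "turn":0.0318}, {"finger_gap":0, "turn":0.0404}, {"finger_gap":0}, {"finger_gap":0}, {"finger_gap":0}])

```text
t: 19.9
tool_pos: [0.4605, 0.0846, 0.0907]
orientation: [3.125, -0.302, 0.005]
force: [6.5, -8.3, -4.6]
opening: 0.0135
gripper_force: 30.0
```

```bash
python3 - <<'E'
from h import *
s=robot.read_state();M=Ro.from_rotvec(s["orientation"]).as_matrix();print(np.degrees(np.arctan2(M[1,0],M[0,0])),s["wrist_torque"])
E
```

```text
-11.035361271980499 [-1.31313525 -0.96676303 -0.01696047]
```

Scaled: -0.035 m is -0.7, -0.03 m is -0.6.

>>> step_hand(motion=[{"finger_gap":0.06}, {"finger_gap":0.06}, {"finger_gap":0.06}, {"finger_gap":0.06}, {"finger_gap":0.06}, {"finger_gap":0.06}, {"finger_gap":0.06}, {"finger_gap":0.06, "tz":-0.2}, {"finger_gap":0.06, "tz":-0.4}, {"finger_gap":0.06, "tz":-0.7}, {"finger_gap":0.06, "tz":-0.7}, {"finger_gap":0.06, "tz":-0.7}, {"finger_gap":0.06, "tz":-0.6}, {"finger_gap":0.06}, {"finger_gap":0.06}])

```text
t: 21.4
tool_pos: [0.4597, 0.0862, 0.2567]
orientation: [-3.127, 0.301, -0.004]
force: [-0.3, -0.2, -1.2]
opening: 0.0598
gripper_force: 0.0
```

```bash
python3 dial.py
python3 - <<'E'
from h import *
b=cam("side");c=cam("wrist")
f=lambda i:cv2.resize(i[:,:,::-1],(400,300),interpolation=2)
cv2.imwrite("pics/end.png",np.hstack([f(c["image"][60:300,160:480]),f(b["image"][100:310,220:440])]))
E
```

```text
px [323.65874061 184.16996099] hull ellipse ((323.9418029785156, 183.41770935058594), (50.93766403198242, 54.73386001586914), 177.15541076660156) centre [0.45985817 0.08548173 0.065     ]
ptr n 64 mid [0.47180693 0.08309335 0.098     ] ang -12.403244806044976 mark 5.053441493534832
tool [0.45894044 0.08614978 0.25522741] x-ang -11.011980508630803 d to centre [0.00105828 0.00047414 0.16422723]
```

View pics/end.png

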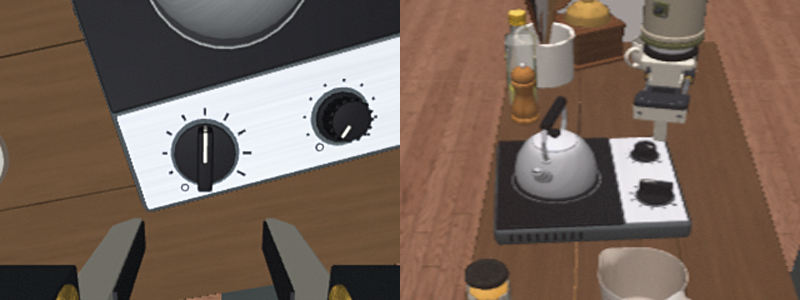

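The pointer (crop (205,140)) lines up with the fifth bar (205,110), and the timer points at its off circle. The kettle stands upright, centred on the ring, and the robot touches nothing.

```bash
python3 -c "
from plant import robot, read_camera
print(robot.close_job())"
```

```text
the job is handed in; nothing more can be done
None
```

I handed the job in at about 21 s of the 70 s allowed: the kettle stands upright on the middle of the cooking ring, the heat dial is released at the fifth mark, and the timer dial is still at off. My first grip was low on the handle, so I set the kettle back down beside the hob and regripped it before carrying it over.

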